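# Hang the lift-off guard door on its two hinge pins

## Robot

A 6-joint arm with a two-finger parallel gripper is mounted at the origin on the work surface. World frame = base frame: x ahead of the robot, y to its left, z up, the work surface at z = 0. Lengths are in m, angles in rad, forces in N, time in s.
With the tool pointing down it reaches from about 0.35 to 0.975 m from the base axis. Payload 4.9 kg.
Tool frame: the origin (TCP) lies between the finger pads; the fingertips stand 19 mm ahead of it and the grasp point (between the pads) is the TCP; z points along the fingers, y is the line along which they close (so a half turn about z gives the same grasp; the last joint's range is limited). The gripper opens to 85 mm and grips with 20 to 120 N. Pads are 22 mm wide; open, the fingers measure 114 mm over their backs; the gripper's body (76 mm by 85 mm) begins 54 mm behind the grasp point. The pads swing forward as they close: fully open they stand 13 mm farther back than shut.
Start: joints at [1.139, 0.053, 1.613, -0, 1.476, -0.119], TCP at [0.192, 0.595, 0.25] pointing down, gripper open.
Joint ranges: [-3.01, 3.01], [-1.01, 2.22], [0.06, 2.58], [-1.02, 4.17], [0.09, 2.62], [-3.14, 3.14]. Speed limits (rad/s): [2.57, 2.57, 3.14, 3.14, 3.14, 3.14].

## Interface

Orientations are given as a rotation vector (axis times angle).
In Python, from station import ctrl gives the robot as it stands. The module is installed in compiled form; this text tells all that it offers.
- The arm moves only by the tool servo_tool, never from a script. Its argument "increments" is a list that holds one entry, the list of rows, each a list of 5 numbers: the finger opening in cm, from 0 to 8.54, then the shift along the tool's x, y, z in cm, then the turn about the tool's z in degrees. A call has 1 to 5 rows; each row is the pose to reach, as a shift and turn from the pose commanded when the call began, along the tool's axes at that moment; what a row does not reach only later rows make up. A row lasts 1/10 s, in which the tool goes at most 50 mm and 8.59 degrees, less where a joint would pass 70% of its speed; a pose out of reach is approached as far as the arm can. A call with a gripper value outside its range is refused whole. The fingers move at their own pace and stop on an object; "newtons" is the grip in N (left out, the last holds). Time passes only in rows, so rows that repeat a pose let the fingers close. It gives the time, the measured TCP pose, the force, the opening and the grip force at its end, in the units of the state.
- ctrl.get_obs(): the state, without advancing time (a new reading comes with each control period).
- ctrl.get_image(name): name is "side" or "top"; returns a dict with "img" (400x640x3 uint8, red, green, blue), "fx", "fy", "cx", "cy" (pixels), "rvec" (rotation vector, rad) and "tvec" (3), from world to camera coordinates, as OpenCV has them. Camera axes: x right, y down, z forward; pixel columns grow to the right and rows downward; lengths in m; the calibration is good to about 2 mm. A picture is of the moment at which its call begins. There is no depth.
- ctrl.finish_job(): hands the job in; it is judged then, once.
The state is a dict: "t": time; "q": joint angles; "dq": joint speeds; "effort": joint torques, N m; "tool_pos": TCP position; "tool_rot": TCP orientation; "contact_force": force on the tool from outside, world axes, zero at the start; "wrist_torque": the same for the moment, N m; "opening": finger opening in m; "grip_force": force on a finger pad.
Only numpy, scipy, OpenCV 4.12 (cv2) and the standard library are available. Lean on these libraries where they do the work, as an engineer would, in place of code of your own. Each camera call takes 0.05 s, during which the arm holds its last target. There are 200 camera calls.

## Task

The little guard door of the measuring stage has been taken off: it is the clear one with the orange rim and two knuckle rings, standing in one of the grey stands. Lift it out and gently lower both its knuckles together over the two upright pins on the cream post, all the way down, so that it hangs closed in line with the yellow sill, then let go. Leave the blue-rimmed blank panel where it stands.

Things in the scene. Friction and masses are not known exactly. Their poses are not given: they have to be found in the camera images.
- door: (mm) Guard door: clear leaf, orange rim, 100 wide (y), 12 thick (x), 190 tall, mass 0.25-0.5 kg. Origin: centre of the leaf's underside, z up. White grip tab mid top edge: 44 along y, 16 thick, z 190-232. Two orange knuckle rings beyond the -y edge on one upright axis at x 0, y -78: bore 24, outside 33, 22 tall, undersides at z 20 and z 145. Stands loose in a grey stand.
- frame: (mm) Fixed cream frame. Origin: on the common axis of both pins at table height, z up. Two bracket tops (z 55 and 180), each with a pin pointing up, 20 thick, tapering to a point 38 above it. Post at y -50, 30 square, 200 tall. Yellow sill runs from the pins along +y; the closed door's y axis points along it. Seated, knuckles rest on the brackets, door underside at z 35.
- upper_pin (a point): (mm) Point of the upper pin, 218 above the table, axes as the frame's. Its bracket is 12 thick and reaches 14 from the axis, so the lower knuckle cannot drop past it: bring the door in sideways from +y or x with its underside 80 to 105 above the table, then lower. Behind the sill, 75 to 185 along +x, is a fixed black stone stage 48 high with a loose steel ring on it, 16 tall.
- blank: (mm) Bystander: blank panel, blue rim, grey pane, no knuckles; same leaf and tab sizes as the door; origin centre of its underside. Leave it standing. Each leaf stands upright in its own grey stand: slot 15 wide, floor 10 above the table, walls to 46 above it, so lift 45 or more before moving sideways. A silver spirit level lies on the table, 26 high.
Mind the look-alikes: they are no part of the job. What is shaped like the door but red or turquoise is not meant.

How it is judged:
At the end, for the whole second after the job is handed in: The door hangs at rest with both knuckles down on the pins: underside 35 mm above the table within 6 to 8 mm, upright within 7 degrees, closed along the sill within 20 degrees (its centre within 32 mm of the sill's line and 63 to 90 mm from the pin axis along it), released (z of door in the frame of frame between 0.029 and 0.043 m and y of door in the frame of frame between 0.063 and 0.09 m and x of door in the frame of frame between -0.032 and 0.032 m and angle between the y axis of door and the y axis of frame, either way round below 0.35 rad and angle between door's own z axis and vertical below 0.12 rad and linear speed of door below 0.03 m/s and angular speed of door below 0.2 rad/s); the robot touches nothing.
It fails at once if the blank panel is pushed or moved more than 30 mm or tipped (distance of blank from where it was at the start of the episode above 0.03 m or angle between blank's own z axis and vertical above 0.35 rad).
It fails at once if the door is slammed or forced on the frame (over 60 N) (contact force between door and frame above 60 N).
It fails at once if the door is dropped on the pins instead of lowered (faster than 0.55 m/s beside them) (horizontal distance between door and upper_pin below 0.12 m and linear speed of door above 0.55 m/s).
It also fails if it takes over 45 s, if anything falls off the work surface, if the arm or the gripper's body presses on something with over 40 N, if the wrist force passes 120 N, or if a joint passes its speed limit or range.

## Working session

There is one attempt and no reset: what is moved stays moved. The work goes in short steps, Python scripts to look and compute and a tool call to move; the robot and the scene stay as the last step left them, time stands still between calls to the robot, and variables do not carry over. Pictures are saved under pics/ and viewed, at most 10 in all, crops included, and the job is handed in when it is done.

Besides the shell and the picture viewer there is one more tool, called after "Emit:" as name(argument=value, ...) on one line, values as JSON. servo_tool: Moves the arm, as the interface text tells. Its arguments: {"type":"object","properties":{"increments":{"type":"array"},"newtons":{"type":"number"}},"required":["increments"]}

```bash
mkdir -p pics; cat > h.py <<'E'
import numpy as np, cv2
from station import ctrl
def grab(n):
    d=ctrl.get_image(n); d['R']=cv2.Rodrigues(np.array(d['rvec'],float))[0]; d['t']=np.array(d['tvec'],float).ravel(); return d
def plane(d,u,v,z):
    r=d['R'].T@np.array([(u-d['cx'])/d['fx'],(v-d['cy'])/d['fy'],1]); c=-d['R'].T@d['t']
    return c+r*(z-c[2])/r[2]
def proj(d,p):
    c=d['R']@np.array(p)+d['t']; return np.array([d['fx']*c[0]/c[2]+d['cx'],d['fy']*c[1]/c[2]+d['cy']])
E
python3 - <<'E'
from h import *
for n in('top','side'):
    d=grab(n); cv2.imwrite(f'pics/{n}0.png',d['img'][:,:,::-1]); print(n,-d['R'].T@d['t'],d['fx'],d['R'][2])
o=ctrl.get_obs(); print(o)
E
```

```text
top [0.32681187 0.02615661 1.21000187] 408.3929703055979 [ 0.14834222 -0.00587525 -0.98891863]
side [ 0.06484116 -0.80341634  0.69268949] 439.4582090367048 [ 0.4135015   0.75901985 -0.50289699]
{'t': 0.1, 'q': array([ 1.13900395e+00,  5.32863139e-02,  1.61415046e+00,  1.75224357e-06,
        1.47598034e+00, -1.18983358e-01]), 'dq': array([ 4.13235121e-04, -1.71667315e-03, -4.91821951e-03, -2.90401867e-03,
       -7.94777325e-05, -9.51645744e-04]), 'effort': array([ 1.30701974e-04, -3.94907963e+01, -3.71361208e+01, -1.19750493e-04,
        3.96990072e-03, -1.27316602e-05]), 'tool_pos': array([0.19210263, 0.5941977 , 0.24919244]), 'tool_rot': array([-4.89280943e-01, -3.10275257e+00,  2.75669217e-03]), 'contact_force': array([-0.42931448, -0.85177133,  0.32313594]), 'wrist_torque': array([0.02856624, 0.06253552, 0.05779077]), 'grip_force': 0.0, 'opening': 0.08590363339851816}
```

View pics/top0.png

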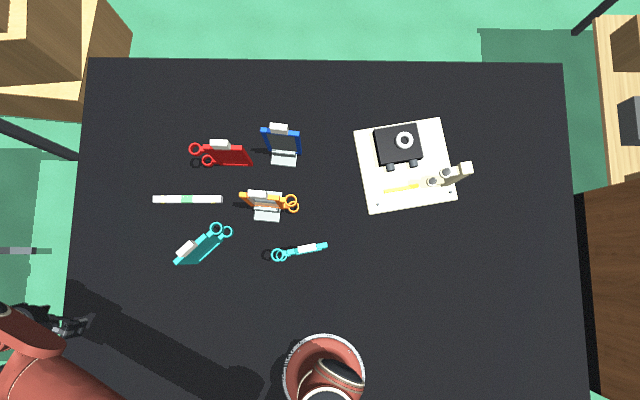

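View pics/side0.png

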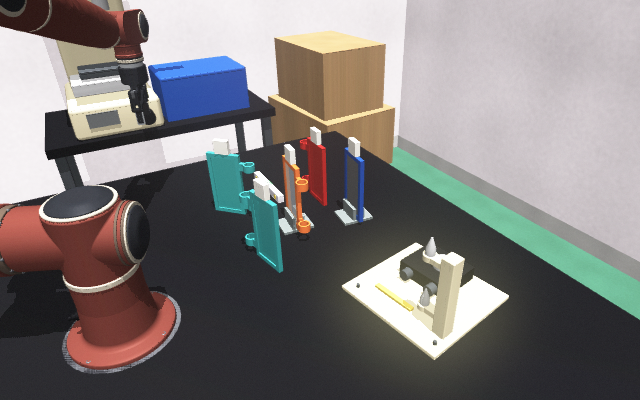

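Top view: the look-alikes are red (220,153), turquoise (203,243) and turquoise (300,250), and the blue blank is at (281,140). The orange-rimmed door at (268,203), knuckles at (292,203), stands in a grey stand and is the only orange one. The frame has its post at (462,172), pins at about (432,182) and (447,172), and the sill at (402,187). I'll confirm this in an enlarged crop.

```bash
python3 - <<'E'
from h import *
t=cv2.imread('pics/top0.png'); s=cv2.imread('pics/side0.png')
a=cv2.resize(t[180:230,230:310],(400,250),interpolation=cv2.INTER_CUBIC)   # x5
b=cv2.resize(s[130:250,260:340],(400,600),interpolation=cv2.INTER_CUBIC)  # x5
c=cv2.resize(t[150:220,390:480],(400,311),interpolation=cv2.INTER_CUBIC)  # x4.44
L=np.vstack([a,c,np.zeros((39,400,3),np.uint8)])
cv2.imwrite('pics/crop1.png',np.hstack([L,b]))
E
```

```text
(no output)
```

View pics/crop1.png

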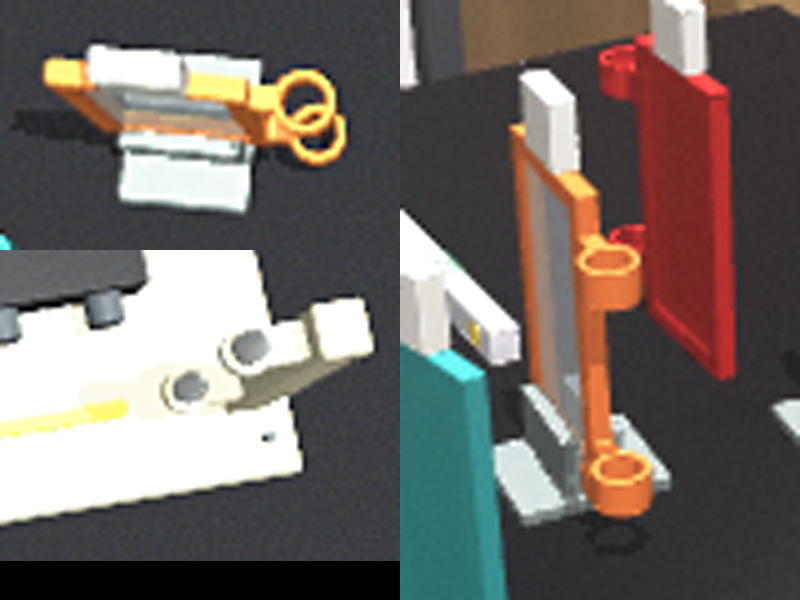

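The crop confirms it: a clear leaf with orange rim and two rings, standing in a grey stand. The upper ring is at about top (291,200), the lower ring at top (293,207), and the tab top at about top (257,193). Next I'll measure.

```bash
python3 - <<'E'
from h import *
T=grab('top');S=grab('side')
P=lambda d,u,v,z:plane(d,u,v,z)[:2].round(4)
print('upring',P(T,291,200,.177),P(S,302,182.6,.177))
print('loring',P(T,293.4,207,.052),P(S,304.4,224,.052))
print('tab',P(T,257,193,.242),P(S,290,148,.242))
print('uptip',P(T,446.3,171.8,.218),P(S,431.5,237,.218)); print('lotip',P(T,432.8,181.5,.093),P(S,425,287,.093))
def tri(a,b):
    A=[np.c_[d['R'],d['t']] for d in(T,S)]; K=[np.array([[d['fx'],0,d['cx']],[0,d['fy'],d['cy']],[0,0,1]]) for d in(T,S)]
    x=cv2.triangulatePoints(K[0]@A[0],K[1]@A[1],np.array(a,float),np.array(b,float)).ravel();return x[:3]/x[3]
print('tri tips',tri((446.3,171.8),(431.5,237)),tri((432.8,181.5),(425,287)))
for n,d in(('T',T),('S',S)):
    h=cv2.cvtColor(d['img'],cv2.COLOR_RGB2HSV)
    m=cv2.inRange(h,(22,110,120),(34,255,255)); 
    if n=='T': m[:,:350]=0
    else: m[:250]=0
    k,l,st,c=cv2.connectedComponentsWithStats(m); i=1+st[1:,4].argmax(); v,u=np.where(l==i)
    q=np.array([plane(d,a,b,.02)[:2] for a,b in zip(u,v)]); f=cv2.fitLine(q.astype(np.float32),2,0,.01,.01).ravel()
    print('sill',st[i],f,np.degrees(np.arctan2(f[1],f[0])))
    # white tab
    h0=d['img'].astype(int); w=((h0.min(2)>150)&(h0.max(2)-h0.min(2)<25))
    x0,y0,x1,y1=(244,186,275,205) if n=='T' else (283,143,297,166)
    print(n); print((h0.min(2)*w)[y0:y1,x0:x1])
E
```

```text
upring [0.475  0.0899] [0.4734 0.0829]
loring [0.4728 0.0904] [0.474  0.0842]
tab [0.4817 0.1678] [0.4796 0.1574]
uptip [ 0.5444 -0.297 ] [ 0.5511 -0.3073]
lotip [ 0.5437 -0.299 ] [ 0.5529 -0.3039]
tri tips [ 0.55057594 -0.30165785  0.21297161] [ 0.54882217 -0.30207781  0.09175411]
sill [409 184  10   5  28] [ 0.1595801  -0.987185    0.54450995 -0.26291788] -80.817474
T
[[  0   0   0   0   0   0   0   0   0   0   0   0   0   0   0   0   0   0
    0   0   0   0   0   0   0   0   0   0   0   0   0]
 [  0   0   0   0   0   0   0   0   0   0   0   0   0   0   0   0   0   0
    0   0   0   0   0   0   0   0   0   0   0   0   0]
 [  0   0   0   0   0   0   0   0   0   0   0   0   0   0   0   0   0   0
    0   0   0   0   0   0   0   0   0   0   0   0   0]
 [  0   0   0   0 219 255 250   0   0   0   0   0   0   0   0   0   0   0
    0   0   0   0   0   0   0   0   0   0   0   0   0]
 [  0   0   0   0 255 255 255 255 255 255 255 255 255 255 255 255 255 255
  180 155 169   0   0   0   0   0   0   0   0   0   0]
 [  0   0   0   0 255 255 255 255 255 255 255 255 255 255 255 255 255 255
  255 25
[... 2471 characters left out ...]
0 151 152 153 153 157 226 226 226 227 224   0   0]
 [  0   0 152 151 151 152 153 226 226 225 226 223   0   0]
 [  0   0 151 153 153 154 153 224 227 226 226 224   0   0]
 [  0   0   0 154 155 153 154 230 226 224 226 225 199   0]
 [  0   0 151 153 154 151 152 227 225 226 225 225 170   0]
 [  0   0   0 153 155 152 159 224 226 224 224 223 172   0]
 [  0   0   0   0 153 153 159 224 225 226 225 226 239   0]
 [  0   0   0   0   0 152 157 219 224 225 224 224 220   0]
 [  0   0   0   0   0   0 156 212 226 223 224 224 222   0]
 [  0   0   0   0   0   0   0 199 225 222 224 224 233   0]
 [  0   0   0   0   0   0   0   0 232   0   0   0   0   0]
 [  0   0   0   0   0   0   0   0   0   0   0   0   0   0]]
```

```bash
python3 - <<'E'
from h import *
t=cv2.imread('pics/top0.png'); s=cv2.imread('pics/side0.png')
a=cv2.resize(t[155:205,380:480],(800,400),interpolation=cv2.INTER_NEAREST)[:, :]
b=cv2.resize(s[225:325,400:480],(480,600),interpolation=cv2.INTER_NEAREST)
a=cv2.resize(t[155:205,425:477],(312,300),interpolation=cv2.INTER_NEAREST)
c=np.zeros((600,800,3),np.uint8); c[:300,:312]=a; c[:,320:]=b
for i in range(0,52,5): cv2.line(c,(i*6,0),(i*6,6 if i%10 else 12),(0,0,255),1)
for i in range(0,50,5): cv2.line(c,(0,i*6),(6 if i%10 else 12,i*6),(0,0,255),1)
for i in range(0,100,5): cv2.line(c,(320,i*6),(326 if i%10 else 332,i*6),(0,0,255),1)
for i in range(0,80,5): cv2.line(c,(320+i*6,0),(320+i*6,6 if i%10 else 12),(0,0,255),1)
cv2.imwrite('pics/crop2.png',c)
E
```

```text
(no output)
```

View pics/crop2.png

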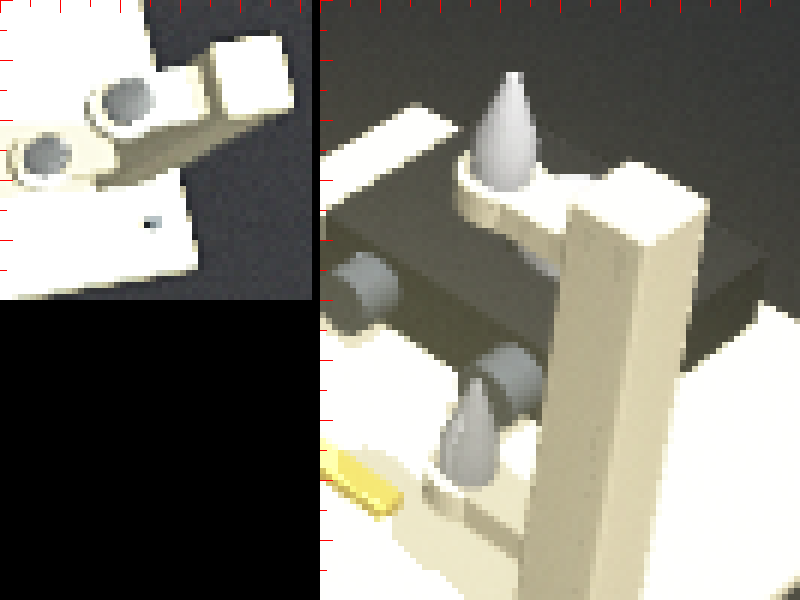

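Crop: the upper pin's base circle is at top (445.9,171.8) with its tip at side (432.2,237). The lower pin's base is at top (432.2,181) with its tip at side (426.2,288). The post top centre is at top (466.8,167.9).

```bash
python3 - <<'E'
from h import *
T=grab('top');S=grab('side')
P=lambda d,u,v,z:plane(d,u,v,z)[:2].round(4)
print('up',P(T,445.9,171.8,.18),P(S,432.2,237,.218)); print('lo',P(T,432.2,181,.055),P(S,426.2,288,.093))
for z in(.2,):
  post=[P(T,425+u/6,155+v/6,z) for u,v in((208,50),(283,37),(293,105),(220,118))]; print(post,np.mean(post,0))
# side post top corners
ps=[P(S,400+(u-320)/6,225+v/6,.2) for u,v in((632,163),(708,203),(645,245),(567,205))]; print(ps,np.mean(ps,0))
# yellow sill ends, base plate edge in top
print('sill ends z.02',P(T,384,190.5,.02),P(T,420,185,.02))
g=cv2.cvtColor(T['img'],cv2.COLOR_RGB2GRAY)
m=(g>170).astype(np.uint8); m[:,:345]=0;m[:110]=0;m[220:]=0;m[:,480:]=0
# front edge of plate: lowest white pixel per column
c=np.array([(u,np.where(m[:,u])[0].max()) for u in range(374,452)],float)
q=np.array([plane(T,a,b,.006)[:2] for a,b in c],np.float32); f=cv2.fitLine(q,cv2.DIST_HUBER,0,.001,.001).ravel(); print('plate edge yaw', np.degrees(np.arctan2(f[0],f[1])))
c=np.array([(np.where(m[v])[0].min(),v) for v in range(135,205)],float)
q=np.array([plane(T,a,b,.006)[:2] for a,b in c],np.float32); f=cv2.fitLine(q,cv2.DIST_HUBER,0,.001,.001).ravel(); print('plate left edge', np.degrees(np.arctan2(-f[1],f[0])))
o=ctrl.get_obs();R=cv2.Rodrigues(np.array(o['tool_rot']))[0];print(R.round(3),o['tool_pos'])
E
```

```text
up [ 0.5527 -0.3083] [ 0.5522 -0.308 ]
lo [ 0.5526 -0.3084] [ 0.553  -0.3074]
[array([ 0.5707, -0.3377]), array([ 0.5768, -0.3698]), array([ 0.5474, -0.3727]), array([ 0.5414, -0.3415])] [ 0.559075 -0.355425]
[array([ 0.5696, -0.3447]), array([ 0.5752, -0.371 ]), array([ 0.5454, -0.3762]), array([ 0.5387, -0.3503])] [ 0.557225 -0.36055 ]
sill ends z.02 [ 0.5291 -0.1747] [ 0.5469 -0.2819]
plate edge yaw 169.60948
plate left edge -10.381064
[[-0.951  0.308 -0.   ]
 [ 0.308  0.951 -0.001]
 [ 0.    -0.001 -1.   ]] [0.19224292 0.59447947 0.24985539]
```

```bash
cat >> h.py <<'E'
def go(xyz,yaw):  # yaw deg of tool y in world; prints shift cm in tool axes and turn
    o=ctrl.get_obs();R=cv2.Rodrigues(np.array(o['tool_rot']))[0];p=np.array(o['tool_pos'])
    y=np.degrees(np.arctan2(R[1,1],R[0,1])); t=-((yaw-y+180)%360-180)
    print('t',o['t'],'pos',p.round(4),'yaw',y.round(2),'shift',((R.T@(np.array(xyz)-p))*100).round(2),'turn',t.round(2),'F',np.round(o['contact_force'],1),'open',round(o['opening'],4),'grip',o['grip_force'])
E
```

Emit:
servo_tool(increments=[[[6,0,0,-5,8],[6,0,0,-9,16],[6,-3.9,-3.1,-9,24],[6,-7.8,-6.2,-9,32],[6,-11.7,-9.3,-9,40]]], newtons=60)

```text
t: 0.8
tool_pos: [0.2755, 0.469, 0.3408]
tool_rot: [1.527, 2.745, 0.002]
contact_force: [1.3, 0.0, 0.0]
opening: 0.0599
grip_force: 0.0
```

```bash
python3 -c "
from h import *
go((.4810,.167,.32),-5.5)"
```

```text
t 0.8 pos [0.2755 0.469  0.3408] yaw 31.83 shift [-36.49   1.53   2.08] turn 37.33 F [1.3 0.  0. ] open 0.0599 grip 0.0
```

Emit:
servo_tool(increments=[[[6,-4.8,0.2,0,8],[6,-9.6,0.4,0,16],[6,-14.4,0.6,0,24],[6,-19.2,0.8,0,32],[6,-24,1,0,37.3]]])

```text
t: 1.3
tool_pos: [0.4116, 0.2704, 0.3405]
tool_rot: [2.325, 2.113, 0.001]
contact_force: [0.9, -0.3, 0.3]
opening: 0.0601
grip_force: 0.0
```

```bash
python3 -c "
from h import *
go((.4810,.167,.30),-5.5)"
```

```text
t 1.3 pos [0.4116 0.2704 0.3405] yaw -5.47 shift [-9.63  7.89  4.05] turn 0.03 F [ 0.9 -0.3  0.3] open 0.0601 grip 0.0
```

Emit:
servo_tool(increments=[[[6,-3.5,2.8,0,0],[6,-7,5.6,1,0],[6,-9.6,7.9,2.5,0],[6,-9.6,7.9,4,0],[6,-9.6,7.9,4,0]]])

```text
t: 1.8
tool_pos: [0.4798, 0.1687, 0.2973]
tool_rot: [-2.32, -2.114, 0.007]
contact_force: [-0.3, -0.3, -1.2]
opening: 0.06
grip_force: 0.0
```

```bash
python3 - <<'E'
from h import *
go((.4810,.167,.224),-5.5)
for n in('top','side'):
    d=grab(n); c=d['img'][170:230,220:320] if n=='top' else d['img'][90:210,240:340]
    cv2.imwrite(f'pics/a_{n}.png',cv2.resize(c,None,fx=4,fy=4,interpolation=cv2.INTER_CUBIC)[:,:,::-1])
    print(n,proj(d,(.481,.167,.242)),proj(d,ctrl.get_obs()['tool_pos']))
a=cv2.imread('pics/a_top.png');b=cv2.imread('pics/a_side.png');a=cv2.copyMakeBorder(a,0,240,0,0,0);cv2.imwrite('pics/a.png',np.hstack([a,b]))
E
```

```text
t 1.8 pos [0.4798 0.1687 0.2973] yaw -5.32 shift [-0.15  0.17  7.33] turn 0.18 F [-0.3 -0.3 -1.2] open 0.06 grip 0.0
top [257.3071425  193.28326617] [252.63908333 189.71594801]
side [288.91217207 146.61576287] [286.62090127 124.9684257 ]
```

View pics/a.png

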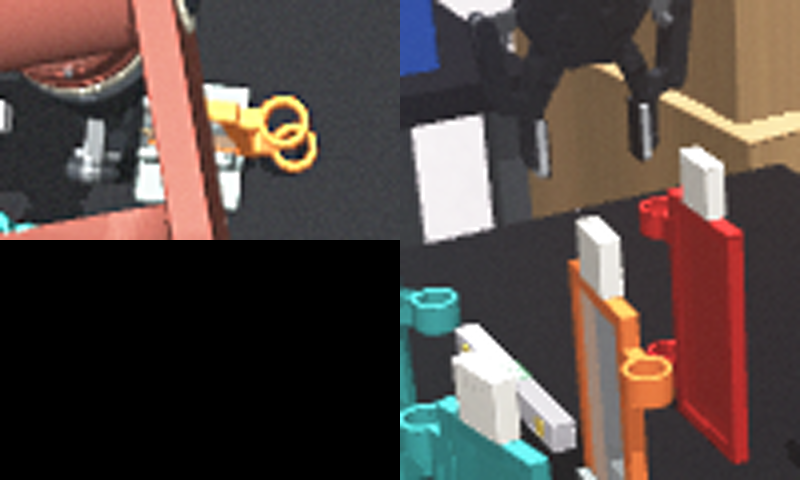

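The fingers (side crop at 540 and 645) straddle the tab (598,230). Descending.

Emit:
servo_tool(increments=[[[6,-0.1,0.1,2.5,0],[6,-0.1,0.1,5,0],[6,-0.1,0.1,7,0],[6,-0.1,0.1,7.4,0],[6,-0.1,0.1,7.4,0]]])

```text
t: 2.4
tool_pos: [0.4814, 0.1692, 0.2267]
tool_rot: [-2.318, -2.12, -0.0]
contact_force: [0.0, -0.8, 1.0]
opening: 0.0595
grip_force: 0.0
```

Emit:
servo_tool(increments=[[[1.2,0,0,0,0],[1.2,0,0,0,0],[1.2,0,0,0,0],[1.2,0,0,0,0],[1.2,0,0,0,0]]], newtons=60)

```text
t: 2.9
tool_pos: [0.4826, 0.1685, 0.2278]
tool_rot: [2.319, 2.117, 0.004]
contact_force: [-0.4, 0.1, 5.2]
opening: 0.0153
grip_force: 60.0
```

Emit:
servo_tool(increments=[[[1.2,0,0,-0.8,0],[1.2,0,0,-2.5,0],[1.2,0,0,-4.5,0],[1.2,0,0,-6.5,0],[1.2,0,0,-8.3,0]]])

```text
t: 3.4
tool_pos: [0.481, 0.168, 0.3085]
tool_rot: [-2.319, -2.117, 0.004]
contact_force: [0.4, 0.6, -4.0]
opening: 0.0154
grip_force: 59.0
```

Emit:
servo_tool(increments=[[[1.2,0,0,0,0],[1.2,0,0,0,0]]])

```text
t: 3.6
tool_pos: [0.4813, 0.1681, 0.3079]
tool_rot: [-2.32, -2.117, 0.003]
contact_force: [-0.1, 0.5, -5.4]
opening: 0.0151
grip_force: 58.9
```

```bash
python3 - <<'E'
from h import *
go((.4810,.167,.31),-5.5)
ims=[]
for n in('top','side'):
    d=grab(n); cv2.imwrite(f'pics/b_{n}.png',d['img'][:,:,::-1])
a=cv2.resize(cv2.imread('pics/b_top.png')[175:235,240:310],(420,360),interpolation=cv2.INTER_NEAREST)
b=cv2.resize(cv2.imread('pics/b_side.png')[110:225,265:325],(313,600),interpolation=cv2.INTER_CUBIC)
a=cv2.copyMakeBorder(a,0,240,0,0,0);cv2.imwrite('pics/b.png',np.hstack([a,b]))
E
```

```text
t 3.6 pos [0.4813 0.1681 0.3079] yaw -5.23 shift [-0.11 -0.02 -0.21] turn 0.27 F [-0.1  0.5 -5.4] open 0.0151 grip 58.88538837432861
```

View pics/b.png

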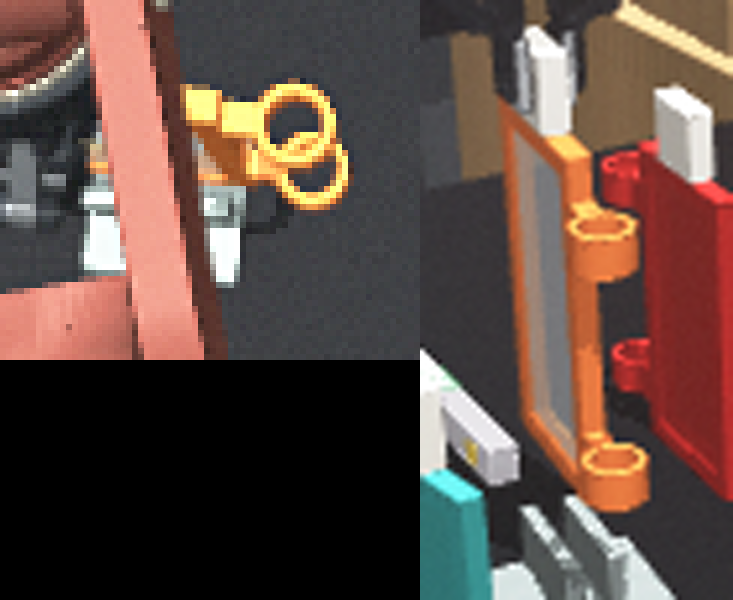

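The door is held and clear of the stand. Upper ring: top (289.5,195.3), side (300.1,153.7). Lower ring: top (292.3,203.7), side (302.2,198.6).

```bash
python3 - <<'E'
from h import *
T=grab('top');S=grab('side')
P=lambda d,u,v,z:plane(d,u,v,z)[:2].round(4)
print('up',P(T,289.5,195.3,.257),P(S,300.1,153.7,.257));print('lo',P(T,292.3,203.7,.132),P(S,302.2,198.6,.132))
# predicted via nominal grasp at tab centre
a=np.radians(-5.3);x=np.array([.4813,.1681])+.078*np.array([np.sin(a),-np.cos(a)]);print('pred',x, proj(T,(*x,.257)),proj(S,(*x,.257)),proj(S,(*x,.132)),proj(T,(*x,.132)))
E
```

```text
up [0.4747 0.0888] [0.472  0.0812]
lo [0.4715 0.089 ] [0.4709 0.0818]
pred [0.47409509 0.09043347] [288.78488961 195.53681864] [299.18529478 152.18248022] [301.8316601  196.83600001] [291.79769208 202.74151247]
```

Emit:
servo_tool(increments=[[[1.2,-2,0.4,0,-1],[1.2,-5.5,1,0,-3],[1.2,-9.5,2,0,-6],[1.2,-13.5,3,0,-9],[1.2,-17.5,4,0,-12]]])

```text
t: 4.3
tool_pos: [0.5053, -0.0111, 0.3083]
tool_rot: [-2.082, -2.351, 0.001]
contact_force: [1.4, 0.2, -4.3]
opening: 0.0151
grip_force: 59.0
```

```bash
python3 -c "
from h import *
go((.5248,-.150,.308),10)"
```

```text
t 4.3 pos [ 0.5053 -0.0111  0.3083] yaw 6.93 shift [-14.03   0.26   0.03] turn -3.07 F [ 1.4  0.2 -4.3] open 0.0151 grip 58.992056250572205
```

Emit:
servo_tool(increments=[[[1.2,-3.5,0,0,-1],[1.2,-7,0.1,0,-2],[1.2,-10.5,0.2,0,-3],[1.2,-13,0.3,0,-3],[1.2,-14,0.3,0,-3]]])

```text
t: 4.8
tool_pos: [0.5249, -0.1504, 0.308]
tool_rot: [-2.026, -2.399, 0.002]
contact_force: [0.3, -0.7, -5.1]
opening: 0.0154
grip_force: 59.0
```

Emit:
servo_tool(increments=[[[1.2,0,0,0,0],[1.2,0,0,0,0]]])

```text
t: 5.0
tool_pos: [0.525, -0.1475, 0.3087]
tool_rot: [-2.023, -2.402, -0.001]
contact_force: [0.0, 1.7, -5.4]
opening: 0.0154
grip_force: 59.0
```

```bash
python3 - <<'E'
from h import *
go((.5387,-.2292,.308),10)
for n in('top','side'):
    d=grab(n); cv2.imwrite(f'pics/c_{n}.png',d['img'][:,:,::-1])
    o=ctrl.get_obs();R=cv2.Rodrigues(np.array(o['tool_rot']))[0];x=np.array(o['tool_pos'])-.080*R[:,0]
    print(n,[proj(d,(*x[:2],z)).round(1) for z in(.257,.132)])
a=cv2.resize(cv2.imread('pics/c_top.png')[150:215,390:480],(450,325),interpolation=cv2.INTER_CUBIC)
b=cv2.resize(cv2.imread('pics/c_side.png')[190:310,365:435],(350,600),interpolation=cv2.INTER_CUBIC)
a=cv2.copyMakeBorder(a,0,275,0,0,0);cv2.imwrite('pics/c.png',np.hstack([a,b]))
E
```

```text
t 5.0 pos [ 0.525  -0.1475  0.3087] yaw 9.8 shift [-8.29 -0.04  0.06] turn -0.2 F [ 0.   1.7 -5.4] open 0.0154 grip 59.003081917762756
top [array([421.9, 170.3]), array([409.9, 180.3])]
side [array([400.6, 201.7]), array([396.9, 253.3])]
```

View pics/c.png

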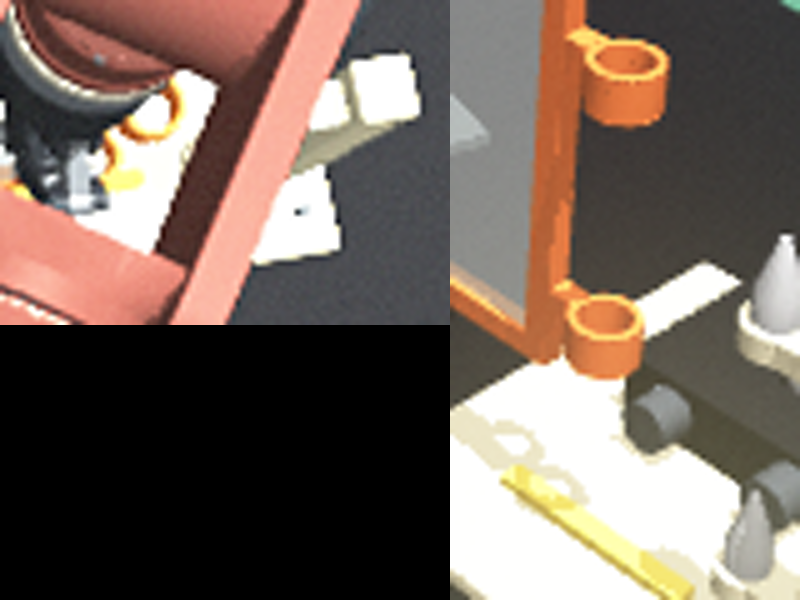

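Side: the ring rims at (400.4,202) and (396,253.4) match the prediction within 1 px. Moving over the pins.

Emit:
servo_tool(increments=[[[1.2,-2,0,0,0],[1.2,-4.5,0,0,0],[1.2,-6.5,0,0,0],[1.2,-8,0,0,0],[1.2,-8.3,0,0,0]]])

```text
t: 5.6
tool_pos: [0.5394, -0.2312, 0.3091]
tool_rot: [-2.025, -2.401, 0.0]
contact_force: [-0.3, 0.3, -3.8]
opening: 0.0156
grip_force: 59.0
```

Emit:
servo_tool(increments=[[[1.2,0,0,0,0],[1.2,0,0,0,0]]])

```text
t: 5.8
tool_pos: [0.5393, -0.2294, 0.3092]
tool_rot: [-2.023, -2.403, -0.001]
contact_force: [-0.9, -0.0, -4.8]
opening: 0.0153
grip_force: 59.0
```

```bash
python3 - <<'E'
from h import *
go((.5387,-.2292,.253),10)
d=grab('side'); cv2.imwrite('pics/d_side.png',d['img'][:,:,::-1])
o=ctrl.get_obs();R=cv2.Rodrigues(np.array(o['tool_rot']))[0];x=np.array(o['tool_pos'])-.080*R[:,0]
print(x,[proj(d,(*x[:2],z)).round(1) for z in(.257,.132)])
b=cv2.resize(cv2.imread('pics/d_side.png')[190:310,380:480],(500,600),interpolation=cv2.INTER_CUBIC)
cv2.imwrite('pics/d.png',b)
E
```

```text
t 5.8 pos [ 0.5393 -0.2294  0.3092] yaw 9.81 shift [ 0.03 -0.05  5.62] turn -0.19 F [-0.9 -0.  -4.8] open 0.0153 grip 58.9751797914505
[ 0.55290126 -0.30820278  0.30923303] [array([434.7, 219.3]), array([428.2, 273.1])]
```

View pics/d.png

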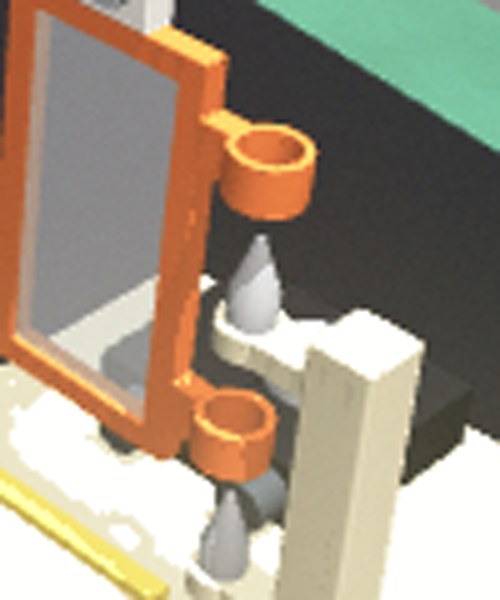

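Both rings are over the pins: upper rim (434,219.6), lower rim (426.8,272.4). Lowering slowly while watching the force.

Emit:
servo_tool(increments=[[[1.2,0,0.1,0.5,0],[1.2,0,0.1,1,0],[1.2,0,0.1,1.6,0],[1.2,0,0.1,2.2,0],[1.2,0,0.1,2.5,0]]])

```text
t: 6.35
tool_pos: [0.5399, -0.2297, 0.2829]
tool_rot: [-2.023, -2.401, 0.001]
contact_force: [0.2, 0.6, -5.5]
opening: 0.0155
grip_force: 58.9
```

Emit:
servo_tool(increments=[[[1.2,0,0,0.3,0],[1.2,0,0,0.6,0],[1.2,0,0,0.9,0],[1.2,0,0,1.2,0],[1.2,0,0,1.5,0]]])

```text
t: 6.85
tool_pos: [0.5403, -0.2301, 0.2692]
tool_rot: [2.024, 2.402, -0.0]
contact_force: [-0.7, -0.4, -4.5]
opening: 0.0153
grip_force: 59.0
```

Emit:
servo_tool(increments=[[[1.2,0,0,0.2,0],[1.2,0,0,0.4,0],[1.2,0,0,0.6,0],[1.2,0,0,0.8,0],[1.2,0,0,1,0]]])

```text
t: 7.35
tool_pos: [0.5402, -0.2302, 0.2593]
tool_rot: [2.024, 2.402, -0.001]
contact_force: [-1.1, -1.0, -4.4]
opening: 0.0153
grip_force: 59.0
```

Emit:
servo_tool(increments=[[[1.2,0,0,0.1,0],[1.2,0,0,0.2,0],[1.2,0,0,0.3,0],[1.2,0,0,0.4,0],[1.2,0,0,0.4,0]]])

```text
t: 7.85
tool_pos: [0.5402, -0.2301, 0.2552]
tool_rot: [2.024, 2.403, -0.0]
contact_force: [-1.0, -2.0, -4.9]
opening: 0.015
grip_force: 59.0
```

Emit:
servo_tool(increments=[[[1.2,0,0,0.1,0],[1.2,0,0,0.1,0],[1.2,0,0,0.2,0],[1.2,0,0,0.2,0]]])

```text
t: 8.25
tool_pos: [0.5404, -0.23, 0.2537]
tool_rot: [2.024, 2.402, 0.0]
contact_force: [-1.5, -1.8, -2.9]
opening: 0.0148
grip_force: 59.3
```

Emit:
servo_tool(increments=[[[1.2,0,0,0.05,0],[1.2,0,0,0.1,0],[1.2,0,0,0.1,0]]])

```text
t: 8.55
tool_pos: [0.5405, -0.23, 0.2535]
tool_rot: [2.024, 2.402, 0.0]
contact_force: [-3.7, 0.1, 2.6]
opening: 0.015
grip_force: 60.1
```

```bash
python3 - <<'E'
from h import *
d=grab('side'); cv2.imwrite('pics/e.png',cv2.resize(d['img'][190:320,370:480],None,fx=4.5,fy=4.5,interpolation=cv2.INTER_CUBIC)[:,:,::-1])
E
```

```text
(no output)
```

View pics/e.png

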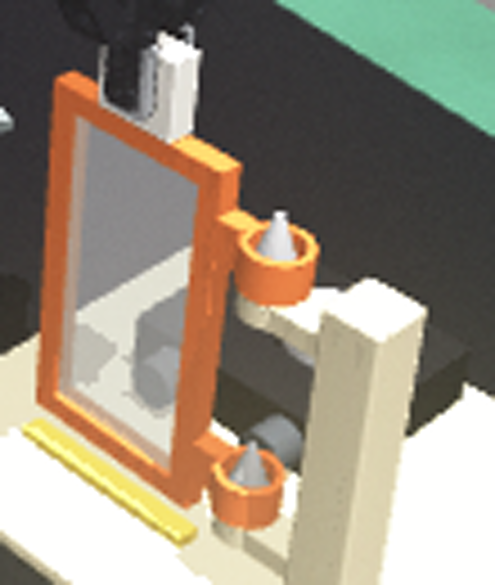

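Both pins poke up through the rings (280,235) and (250,460), and the knuckles rest on the brackets. Next I open gently and withdraw upward.

Emit:
servo_tool(increments=[[[2.2,0,0,0,0],[3.2,0,0,0,0],[4.5,0,0,0,0],[5,0,0,0,0],[5,0,0,0,0]]], newtons=20)

```text
t: 9.1
tool_pos: [0.5404, -0.2299, 0.2521]
tool_rot: [-2.024, -2.403, -0.0]
contact_force: [-0.2, 0.2, -0.2]
opening: 0.05
grip_force: 0.0
```

Emit:
servo_tool(increments=[[[5,0,0,-1,0],[5,0,0,-3,0],[5,0,0,-6,0],[5,0,0,-9,0],[5,0,0,-12,0]]])

```text
t: 9.6
tool_pos: [0.5403, -0.2299, 0.3744]
tool_rot: [2.023, 2.402, 0.0]
contact_force: [0.4, 0.1, -0.2]
opening: 0.0502
grip_force: 0.0
```

Emit:
servo_tool(increments=[[[5,0,0,0,0],[5,0,0,0,0],[5,0,0,0,0],[5,0,0,0,0],[5,0,0,0,0]]])

```text
t: 10.1
tool_pos: [0.5399, -0.2298, 0.3707]
tool_rot: [-2.023, -2.401, 0.001]
contact_force: [-0.4, -1.1, 0.5]
opening: 0.05
grip_force: 0.0
```

```bash
python3 - <<'E'
from h import *
d=grab('side'); cv2.imwrite('pics/f.png',cv2.resize(d['img'][150:320,280:480],None,fx=3,fy=3,interpolation=cv2.INTER_CUBIC)[:,:,::-1]); go((.5405,-.23,.3),10)
E
```

```text
t 10.15 pos [ 0.54   -0.2298  0.3711] yaw 9.78 shift [-0.03  0.06  7.11] turn -0.22 F [-0.5 -0.   1.2] open 0.05 grip 0.0
```

View pics/f.png

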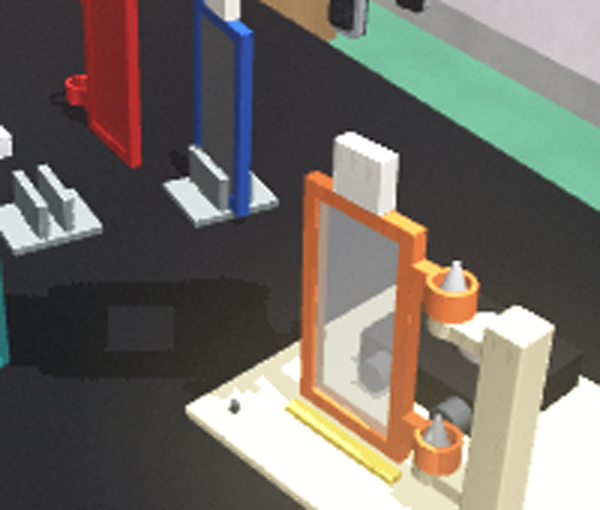

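The door hangs on both pins at (452,290) and (437,445), in line with the sill. The gripper is clear and the blank still stands at (225,130).

```bash
python3 -c "
from station import ctrl
print(ctrl.finish_job())"
```

```text
the job is handed in; nothing more can be done
None
```

The orange-rimmed door hangs on both pins, closed in line with the sill and released; the blank panel was left standing, and I handed the job in at about 10 s (the hand-in returned no verdict).

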